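Lock the spring setting of a cheese press

ROBOT

A 6-joint arm with a two-finger parallel gripper is mounted at the origin on a cart in front of the work surface, level with it; the furniture and walls round the work are solid. World frame = base frame: x ahead of the robot, y to its left, z up, the work surface at z = 0. Lengths are in m, angles in rad, forces in N, time in s.
With the tool pointing down it reaches from about 0.375 to 0.975 m from the base axis. Payload 3.8 kg.
Tool frame: the origin (TCP) lies at the very end of the fingers, on their centre line; the grasp point (between the pads) lies 19 mm behind it; z points along the fingers, y is the line along which they close (so a half turn about z gives the same grasp; the last joint's range is limited). The gripper opens to 85 mm and grips with 20 to 120 N. Pads are 22 mm wide; open, the fingers measure 114 mm over their backs; the gripper's body (76 mm by 85 mm) begins 54 mm behind the grasp point. The pads swing forward as they close: fully open they stand 13 mm farther back than shut.
Start: joints at [1.136, 0.264, 1.604, -0, 1.274, -0.037], TCP at [0.261, 0.622, 0.205] pointing down, gripper open.
Joint ranges: [-2.63, 2.63], [-0.94, 2.18], [0.31, 2.57], [-1.31, 4.45], [0, 2.66], [-2.55, 2.55]. Speed limits (rad/s): [2.57, 2.57, 3.14, 3.14, 3.14, 3.14].

INTERFACE

Orientations are given as a rotation vector (axis times angle).
In Python, from workcell import monitor, viewer, job gives the robot as it stands. The module is installed in compiled form; this text tells all that it offers.
- The arm moves only by the tool step_arm, never from a script. Its argument "series" is one flat list of numbers, 4 for each row, row after row: the shift along the tool's x, y, z in m, then the turn about the tool's z in rad. A call has 1 to 8 rows; each row is the pose to reach, as a shift and turn from the pose commanded when the call began, along the tool's axes at that moment; what a row does not reach only later rows make up. A row lasts 1/8 s, in which the tool goes at most 62.5 mm and 10.7 degrees, less where a joint would pass 70% of its speed; a pose out of reach is approached as far as the arm can. A call with a gripper value outside its range is refused whole. "gripper" is the opening, from 0 (shut) to 1 (fully open), set as the call begins (left out, the last holds). The fingers move at their own pace and stop on an object; "newtons" is the grip in N (left out, the last holds). Time passes only in rows, so rows that repeat a pose let the fingers close. It gives the time, the measured TCP pose, the force, the opening and the grip force at its end, in the units of the state.
- monitor.read_state(): the state, without advancing time (a new reading comes with each control period).
- viewer.read_camera(name): name is "scene" or "top"; returns a dict with "image" (384x512x3 uint8, red, green, blue), "intrinsics" (3x3 intrinsics, pixels), "T" (4x4, takes a point from camera to world coordinates). Camera axes: x right, y up, looking along -z (the intrinsics and any distortion apply to the point x, -y, -z); pixel columns grow to the right and rows downward; lengths in m; the calibration is good to about 2 mm. A picture is of the moment at which its call begins. There is no depth.
- job.finish_job(): hands the job in; it is judged then, once.
Trained networks look in a picture, given as the dict that the camera call returned (one of the last four; its "shot" number tells which), for a name from the list of things; names that differ only in an ending like _2 or _b are one class to them, and where a whole thing is asked for, a point or a joint stands for the part that bears it (a point fixed in the world has none). Each returns a list of dicts, best first, with "score" (0 to 1); they miss things now and then, are a little off and sometimes report something else, mostly with a low value. They report only what shows in the picture. A call takes as long as a camera call.
- viewer.boxes_of(picture, label): "extent" ([centre column, centre row, width, height] in pixels, round what is visible of it).
- viewer.spot_point(picture, label): "point" ([column, row] in pixels: a listed point, or the origin of a listed thing).
The state is a dict: "time": time; "q": joint angles; "joint_vel": joint speeds; "joint_torque": joint torques, N m; "tool_pos": TCP position; "tcp_rot": TCP orientation; "wrist_force": force on the tool from outside, world axes, zero at the start; "torque": the same for the moment, N m; "width": opening from 0.0 (shut) to 1.0 (fully open); "grip_force": force on a finger pad.
Only numpy, scipy, OpenCV 4.12 (cv2) and the standard library are available. Lean on these libraries where they do the work, as an engineer would, in place of code of your own. Each camera call takes 0.05 s, during which the arm holds its last target. There are 200 camera calls.

TASK

Both hand wheels of the cheese press are already set to the right pressure, but on one of its two posts the hexagon lock nut still stands clear above its wheel. Run that lock nut down its thread and tighten it firmly against the wheel, so that the two stay jammed together when you let go, but stop before the wheel starts to turn along with it, for that would spoil the setting. Leave the other post and the things round the press as they are.

Things in the scene. Friction and masses are not known exactly. Their poses are not given: they have to be found in the camera images.
- press: Cheese press, standing fast on rubber feet: board 150 x 290 mm, white mould in the middle, wooden beam 44 x 262 mm over it (top at z = 128 mm). Two upright threaded steel posts, 18 mm thick, top at z = 220 mm, stand 100 mm either side of the middle along the press's y axis; each carries, from below, a spring, a set wheel and a lock nut. Origin: centre of the underside, on the table; z up.
- post_open: The post whose lock nut is still loose; it may be either of the two. Origin on the post's axis at table height; z runs up the post. Its thread is right-handed and quick, 8 mm a turn: a nut turned clockwise from above runs down, 1.33 mm for each sixth of a turn.
- post_done: The other post, the same in its sizes; its lock nut already sits jammed on its wheel and nothing on it can be moved. Origin on its axis at table height.
- set_wheel: Set wheel on the open post: aluminium hand wheel, eight-lobed rim 62 mm across and 11.5 mm thick (rim top z = 167 mm), plain hub 30 mm across that rises 5 mm above the rim. The spring holds it by friction: it turns along only when the lock nut is tightened with about 0.45 N m or more; turned by 0.12 rad its setting is lost. Origin: centre of its underside; z up.
- hub_top (a point): Centre of the hub's flat top, z = 172 mm. A steel face bush, 26 mm across, is screwed into the hub and stands 0.5 to 4.5 mm proud of this point; how far is not measured and has to be felt (or seen). The lock nut lands on that bush. The bush is tight and does not shift.
- wheel_mark (a point): A point on the rim's top edge, 28 mm from the post's axis along the set wheel's x axis; it shows whether the wheel has turned.
- lock_nut: Loose lock nut on the open post: steel hexagon 36 mm across flats, 16 mm high, its underside 7 to 10.5 mm above hub_top at first. Origin: centre of its underside; z up the post. Corners lie along its x axis and every 60 degrees from it; grip across the flats, which face 30, 90 and 150 degrees from its x axis, with some 45 N. The post goes through it and stands 21 to 31 mm above it.
- lock_top (a point): Centre of the lock nut's top face, 16 mm above its origin. The nut turns freely (0.03 N m) until it lands; then the torque needed rises by some 0.5 N m per radian. It is jammed firmly from about 0.25 N m, half a radian on, and face friction keeps it so. When a hand stops and springs back a little, friction carries part of the load: it reads 0.1 to 0.3 N m less than it turned with.
- spoon: Steel spoon 192 mm long, lying along the front of the press. Bystander.
- salt_shaker: Salt shaker, 44 mm across, 90 mm high, beside the spoon. Bystander; origin under its centre.
- mug: Mug 80 mm across, 89 mm high, left of the press. Bystander.
- plate: White plate 200 mm across, left of the press. Bystander.
- jam_jar: Jam jar 69 mm across, 101 mm high, to the right. Bystander.

How it is judged:
At the end, for the whole second after the job is handed in: The lock nut sits on the hub of the set wheel and, with the hand off it, both are at rest and still press on each other with more than 30 N; the wheel's mark is within 4 mm of where it was (contact force between lock_nut and set_wheel above 30 N and distance of wheel_mark from where it was at the start of the episode below 0.004 m and angular speed of each of lock_nut, set_wheel below 0.05 rad/s); the robot touches nothing.
It fails at once if the set wheel is turned off its setting (its rim mark moves by more than 4 mm) (distance of wheel_mark from where it was at the start of the episode above 0.004 m).
It fails at once if a bystander is shifted by more than 30 mm or knocked over (distance of any of spoon, salt_shaker, mug, plate, jam_jar from where it was at the start of the episode above 0.03 m or angle between any of spoon, salt_shaker, mug, plate, jam_jar's own z axis and vertical above 0.4 rad).
It also fails if it takes over 72 s, if anything falls off the work surface, if the arm or the gripper's body presses on something with over 40 N, if the wrist force passes 120 N, or if a joint passes its speed limit or range.

## Working session

There is one attempt and no reset: what is moved stays moved. The work goes in short steps, Python scripts to look and compute and a tool call to move; the robot and the scene stay as the last step left them, time stands still between calls to the robot, and variables do not carry over. Pictures are saved under pics/ and viewed, at most 10 in all, crops included, and the job is handed in when it is done.

Besides the shell and the picture viewer there is one more tool, called after "Request:" as name(argument=value, ...) on one line, values as JSON. step_arm: Moves the arm, as the interface text tells. Its arguments: {"type":"object","properties":{"series":{"type":"array"},"gripper":{"type":"number"},"newtons":{"type":"number"}},"required":["series"]}

```bash
mkdir -p pics; cat > h.py <<'E'
from workcell import monitor, viewer, job
import numpy as np, cv2
def ray(p,px):
    K=p["intrinsics"];T=p["T"]
    d=np.array([(px[0]-K[0,2])/K[0,0],-(px[1]-K[1,2])/K[1,1],-1.])
    return T[:3,3],T[:3,:3]@d
def atz(p,px,z):
    o,d=ray(p,px);return o+d*(z-o[2])/d[2]
def proj(p,X):
    T=p["T"];c=T[:3,:3].T@(np.array(X)-T[:3,3]);K=p["intrinsics"]
    return [K[0,2]+K[0,0]*c[0]/-c[2],K[1,2]+K[1,1]*-c[1]/-c[2]]
E
python3 - <<'E'
from h import *
np.set_printoptions(precision=4,suppress=True)
ims=[]
for n in("scene","top"):
    p=viewer.read_camera(n);ims.append(p["image"][:,:,::-1])
    print(n,p["T"].tolist(),p["intrinsics"].tolist(),[k for k in p])
    for l,z in(("post_open",0),("post_done",0),("lock_nut",.181),("lock_top",.197),("hub_top",.172),("wheel_mark",.167),("set_wheel",.155),("press",0)):
        for r in viewer.spot_point(p,l)[:2]: print(l,round(r["score"],2),np.round(r["point"],1),atz(p,r["point"],z))
    for l in("lock_nut","set_wheel","spoon","salt_shaker","mug","plate","jam_jar"):
        for r in viewer.boxes_of(p,l)[:2]: print(l,round(r["score"],2),np.round(r["extent"],1),atz(p,r["extent"][:2],.05))
cv2.imwrite("pics/a.png",ims[0]);cv2.imwrite("pics/b.png",ims[1])
print(monitor.read_state())
E
```

```text
scene [[-0.7871229067583281, 0.2837047792717887, -0.5476761158519386, -0.13625670053153197], [-0.6167538167899743, -0.3516173742333565, 0.7042584409236702, 0.911904947943749], [0.0072290477463617005, 0.8921192859453189, 0.4517420951307233, 0.7129275046934995], [0.0, 0.0, 0.0, 1.0]] [[425.30254127209287, 0.0, 249.57589298741883], [0.0, 425.30254127209287, 195.91092537220672], [0.0, 0.0, 1.0]] ['image', 'intrinsics', 'T', 'shot']
post_done 0.97 [225.1 252.3] [0.5578 0.1344 0.    ]
lock_nut 0.47 [254.5 166.2] [ 0.6266 -0.0936  0.181 ]
lock_top 0.48 [257.2 163.8] [ 0.6089 -0.0842  0.197 ]
lock_top 0.29 [253.3 170.7] [ 0.5851 -0.0332  0.197 ]
hub_top 0.58 [252.5 173.6] [ 0.6081 -0.0593  0.172 ]
wheel_mark 0.47 [253.8 173.3] [ 0.6132 -0.0727  0.167 ]
wheel_mark 0.44 [259.8 173.7] [ 0.5965 -0.0822  0.167 ]
set_wheel 0.56 [258.7 178. ] [ 0.5951 -0.0749  0.155 ]
press 0.71 [243.2 234.7] [0.5772 0.0255 0.    ]
press 0.46 [230.5 255. ] [0.5365 0.1349 0.    ]
set_wheel 0.42 [258.5 176.5  19.8   4.4] [ 0.7416 -0.2712  0.05  ]
spoon 0.72 [289.9 241.7  37.5  17.7] [0.3999 0.0336 0.05  ]
spoon 0.63 
[... 1362 characters left out ...]
4  11.5  12.8] [0.4377 0.1186 0.05  ]
mug 0.58 [149.4 138.3  26.5  43.3] [0.7097 0.3879 0.05  ]
plate 0.84 [136.2 197.3  57.7  63.6] [0.5171 0.4193 0.05  ]
jam_jar 0.73 [381.1 170.8  24.6  23.9] [ 0.6168 -0.3534  0.05  ]
{'time': 1.6, 'q': array([ 1.1361,  0.2639,  1.604 ,  0.    ,  1.2737, -0.0369]), 'joint_vel': array([-0.0007, -0.0005, -0.0003, -0.0018,  0.0001,  0.0003]), 'joint_torque': array([ -0.0001, -51.5051, -36.7706,  -0.0003,   0.001 ,  -0.    ]), 'tool_pos': array([0.2615, 0.6223, 0.2055]), 'tcp_rot': array([-0.6208, -3.0796,  0.    ]), 'wrist_force': array([-0.1725,  0.0559,  0.2026]), 'torque': array([ 0.0138,  0.0095, -0.0709]), 'grip_force': 0.0, 'width': 0.9998920031855567}
```

```bash
python3 - <<'E'
import cv2,numpy as np
b=cv2.imread("pics/b.png");a=cv2.imread("pics/a.png")
c=cv2.resize(b[145:195,272:322],(400,400),interpolation=cv2.INTER_CUBIC)
d=cv2.resize(a[135:195,225:285],(400,400),interpolation=cv2.INTER_CUBIC)
cv2.imwrite("pics/c.png",np.hstack([c,d]))
E
```

```text
(no output)
```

View pics/c.png

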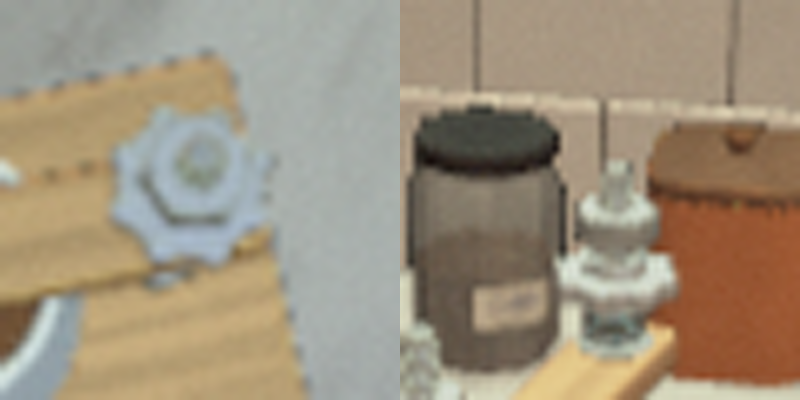

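View pics/a.png

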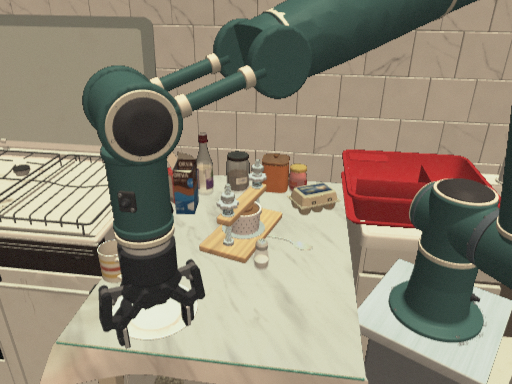

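```bash
python3 - <<'E'
from h import *
import pickle
from scipy.optimize import least_squares
P={n:viewer.read_camera(n) for n in("scene","top")}
pickle.dump(P,open("P.pkl","wb"))
obs=[("top",(296.2,164.6),.22),("top",(295.6,167.7),.164),("scene",(257.2,159.5),.22)]
f=lambda v:np.concatenate([np.array(proj(P[n],(v[0],v[1],z)))-u for n,u,z in obs])
r=least_squares(f,[.6,-.08]);print(r.x,r.fun)
x,y=r.x
p=P["top"];S=14;x0,y0=272,148
im=cv2.resize(p["image"][y0:y0+40,x0:x0+48,::-1],None,fx=S,fy=S,interpolation=cv2.INTER_CUBIC)
raw=im.copy()
def dr(pts,col):
    q=np.array([((np.array(proj(p,t))-(x0,y0)+.5)*S-.5) for t in pts]).astype(int);cv2.polylines(im,[q],True,col,1)
R=.036/3**.5
for a,c in((0,(0,0,255)),(30,(0,255,0))):
    dr([(x+R*np.cos(np.radians(a+60*k)),y+R*np.sin(np.radians(a+60*k)),.197) for k in range(6)],c)
circ=lambda r,z:[(x+r*np.cos(t),y+r*np.sin(t),z) for t in np.linspace(0,6.2,30)]
dr(circ(.009,.22),(255,0,255));dr(circ(.031,.167),(255,255,0))
out=np.hstack([raw,im]);cv2.imwrite("pics/d.png",cv2.resize(out,(800,int(800*out.shape[0]/out.shape[1]))))
p=P["scene"]
x0,y0=235,145;im=cv2.resize(p["image"][y0:y0+50,x0:x0+45,::-1],None,fx=S,fy=S,interpolation=cv2.INTER_CUBIC)[:600]
dr(circ(.009,.22),(255,0,255));dr(circ(.031,.167),(255,255,0));dr(circ(.0195,.197),(0,0,255));dr(circ(.0195,.181),(0,0,255))
cv2.imwrite("pics/e.png",im)
E
```

```text
[ 0.59786726 -0.07078863] [ 0.46283131 -0.49051697 -0.79211072  0.34577353  0.34407373 -0.42701233]
```

View pics/d.png

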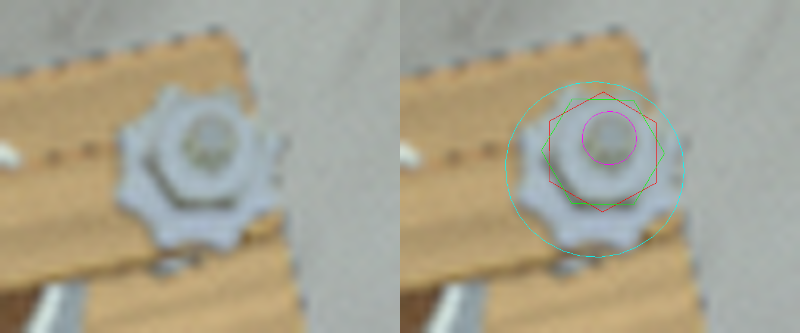

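View pics/e.png

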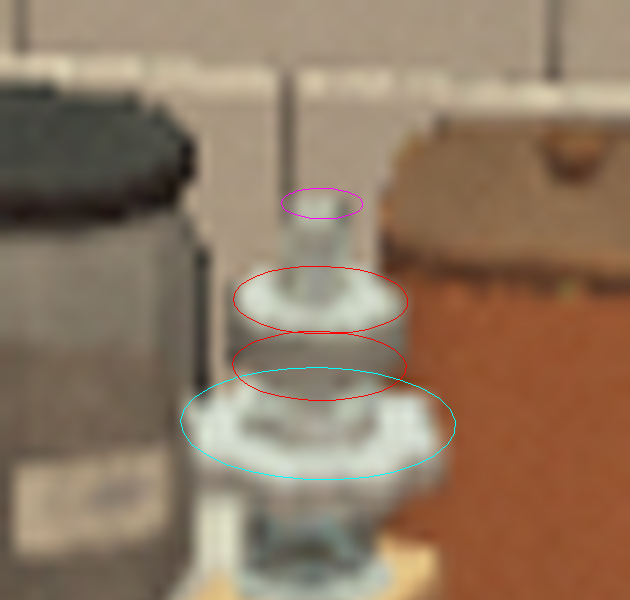

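Request:
step_arm(series=[0,0,-0.05,0,-0.03,-0.026,-0.095,0,-0.074,-0.065,-0.095,0,-0.118,-0.104,-0.095,0,-0.162,-0.143,-0.095,0,-0.206,-0.182,-0.095,0,-0.25,-0.221,-0.095,0,-0.294,-0.26,-0.095,0], gripper=1, newtons=45)

```text
time: 2.7
tool_pos: [0.4324, 0.267, 0.3009]
tcp_rot: [0.62, 3.079, 0.001]
wrist_force: [0.4, 0.7, -0.5]
width: 1.001
grip_force: 0.0
```

Request:
step_arm(series=[-0.043,-0.037,0,-0.12,-0.086,-0.075,0,-0.25,-0.129,-0.113,0,-0.38,-0.172,-0.151,0,-0.51,-0.215,-0.189,0,-0.64,-0.258,-0.227,0,-0.77,-0.284,-0.25,0,-0.834,-0.284,-0.25,0,-0.834])

```text
time: 3.7
tool_pos: [0.5974, -0.0742, 0.3]
tcp_rot: [0.674, -3.068, 0.0]
wrist_force: [0.6, 0.8, -0.3]
width: 0.999
grip_force: 0.0
```

Request:
step_arm(series=[0,0,0.04,0,0,0,0.08,0,0,0,0.11,0,0,0,0.126,0,0,0,0.126,0])

```text
time: 4.32
tool_pos: [0.5958, -0.071, 0.1735]
tcp_rot: [0.68, -3.065, -0.002]
wrist_force: [0.6, -0.6, -0.1]
width: 0.998
grip_force: 0.0
```

```bash
python3 - <<'E'
from h import *
s=monitor.read_state();print(s["tool_pos"],s["tcp_rot"],s["wrist_force"],s["torque"],s["q"])
o=[]
for n,u in(("scene",(253,168)),("top",(296,168))):
    p=viewer.read_camera(n);x,y=u
    o.append(cv2.resize(p["image"][y-32:y+32,x-32:x+32,::-1],(400,400),interpolation=cv2.INTER_CUBIC))
cv2.imwrite("pics/f.png",np.hstack(o))
E
```

```text
[ 0.59579992 -0.07098399  0.17348971] [ 6.80012349e-01 -3.06490022e+00 -1.64066775e-03] [ 0.63340538 -0.64077387 -0.05688387] [ 0.01393359 -0.01893205  0.01625533] [-1.60200258e-01  1.47174947e-01  1.80354711e+00  1.85776558e-04
  1.19326462e+00 -2.16773365e+00]
```

View pics/f.png

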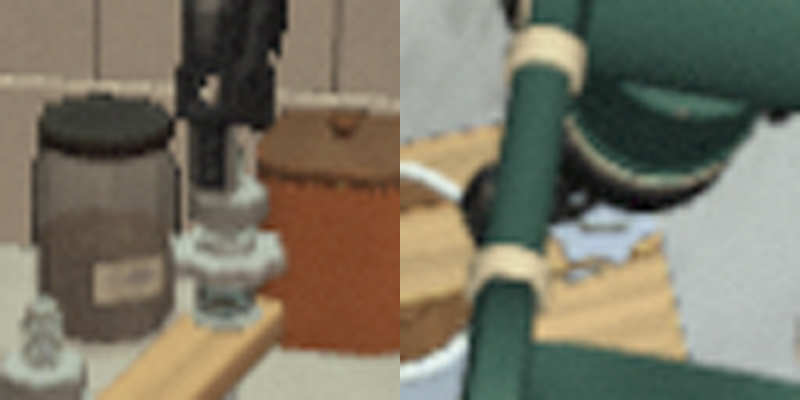

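Request:
step_arm(series=[0,0,0,0,0,0,0,0,0,0,0,0,0,0,0,0], gripper=0.3, newtons=20)

```text
time: 4.92
tool_pos: [0.5969, -0.0718, 0.1747]
tcp_rot: [-0.68, 3.067, -0.0]
wrist_force: [-0.3, -0.6, -0.2]
width: 0.301
grip_force: 0.0
```

```bash
cat > s.py <<'E'
from h import *
np.set_printoptions(precision=4,suppress=True)
from scipy.spatial.transform import Rotation as Ro
s=monitor.read_state();R=Ro.from_rotvec(s["tcp_rot"]).as_matrix()
print("t",s["time"],"pos",s["tool_pos"],"yang",np.degrees(np.arctan2(R[1,1],R[0,1])),"F tool",R.T@s["wrist_force"],"M",s["torque"],"q6",s["q"][5],"w",s["width"],s["grip_force"],"tilt",R[:,2])
E
python3 s.py
```

```text
t 4.925 pos [ 0.5969 -0.0718  0.1747] yang 114.98762241146414 F tool [ 0.5267 -0.4221  0.2299] M [-0.007   0.0267  0.0169] q6 -2.168164177764137 w 0.30119335174156375 0.0 tilt [ 0.0003  0.     -1.    ]
```

```bash
python3 - <<'E'
from h import *
o=[]
p=viewer.read_camera("scene");x,y=253,168
o.append(cv2.resize(p["image"][y-40:y+40,x-40:x+40,::-1],(600,600),interpolation=cv2.INTER_CUBIC))
cv2.imwrite("pics/g.png",np.hstack(o))
print(proj(p,(.597,-.072,.175)))
E
```

```text
[np.float64(257.77190794140694), np.float64(172.35149542986156)]
```

View pics/g.png

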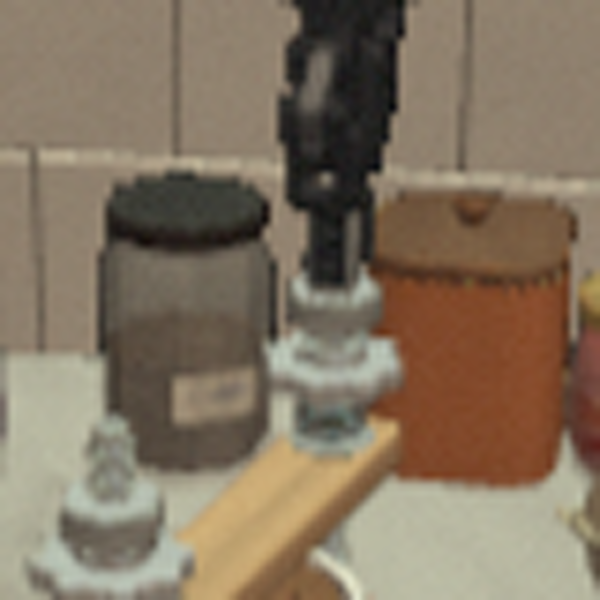

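```bash
python3 - <<'E'
from h import *
p=viewer.read_camera("scene")
for d in(0,.013,.025,.05):
  for z in(.175,.185,.195,.205): print(d,z,np.round(proj(p,(.597-.42*d,-.072+.91*d,z)),1))
E
```

```text
0 0.175 [257.8 172.4]
0 0.185 [257.8 169.4]
0 0.195 [257.9 166.5]
0 0.205 [257.9 163.5]
0.013 0.175 [256.9 174. ]
0.013 0.185 [256.9 171. ]
0.013 0.195 [257.  168.1]
0.013 0.205 [257.  165.1]
0.025 0.175 [256.  175.5]
0.025 0.185 [256.1 172.5]
0.025 0.195 [256.1 169.6]
0.025 0.205 [256.2 166.6]
0.05 0.175 [254.3 178.8]
0.05 0.185 [254.3 175.8]
0.05 0.195 [254.3 172.7]
0.05 0.205 [254.4 169.7]
```

Request:
step_arm(series=[0,0,0,0,0,0,0,0,0,0,0.005,0,0,0,0.01,0,0,0,0.015,0,0,0,0.015,0], gripper=0.7)

```text
time: 5.78
tool_pos: [0.5962, -0.0717, 0.1586]
tcp_rot: [0.679, -3.066, -0.001]
wrist_force: [-0.1, -0.6, 0.2]
width: 0.702
grip_force: 0.0
```

Request:
step_arm(series=[0,0,0,0,0,0,0,0,0,0,0,0,0,0,0,0], gripper=0.3)

```text
time: 6.28
tool_pos: [0.5963, -0.0695, 0.16]
tcp_rot: [0.679, -3.067, -0.006]
wrist_force: [-2.2, 6.9, 3.4]
width: 0.429
grip_force: 20.9
```

```bash
python3 s.py; python3 - <<'E'
from h import *
p=viewer.read_camera("scene");x,y=253,168
cv2.imwrite("pics/i.png",cv2.resize(p["image"][y-40:y+40,x-40:x+40,::-1],(600,600),interpolation=cv2.INTER_CUBIC))
E
```

```text
t 6.275 pos [ 0.5963 -0.0695  0.16  ] yang 114.97809277924405 F tool [-0.9388  7.1629 -3.3918] M [ 1.1858  0.4072 -0.013 ] q6 -2.1681177008027657 w 0.4292708727795081 20.94906197860837 tilt [-0.001   0.0038 -1.    ]
```

View pics/i.png

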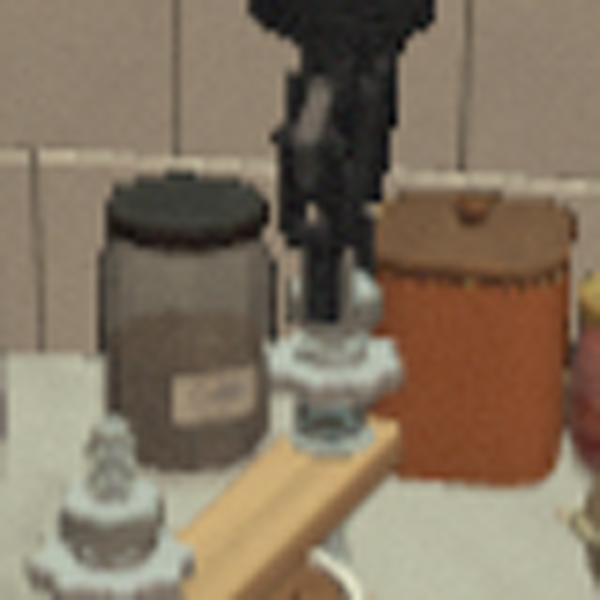

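Request:
step_arm(series=[0,0.0025,0,0,0,0.0025,0,0,0,0.0025,0,0,0,0.0025,0,0], gripper=0.3, newtons=45)

```text
time: 6.82
tool_pos: [0.5963, -0.0695, 0.1602]
tcp_rot: [-0.679, 3.066, -0.0]
wrist_force: [-0.4, 1.2, 6.1]
width: 0.42
grip_force: 45.3
```

```bash
python3 s.py
```

```text
t 6.825 pos [ 0.5963 -0.0695  0.1602] yang 114.979212134755 F tool [-0.1769  1.224  -6.1166] M [ 0.5269  0.0874 -0.0565] q6 -2.164733554078504 w 0.4201850350444289 45.256088487803936 tilt [ 0.0013  0.0002 -1.    ]
```

Request:
step_arm(series=[0,0,0.0002,0.12,0,0,0.0004,0.24,0,0,0.0005,0.36,0,0,0.0006,0.48,0,0,0.0008,0.6,0,0,0.0009,0.7,0,0,0.001,0.785,0,0,0.001,0.785])

```text
time: 7.82
tool_pos: [0.5963, -0.0681, 0.1592]
tcp_rot: [0.546, 3.093, 0.004]
wrist_force: [-0.5, 5.4, 6.2]
width: 0.421
grip_force: 45.2
```

```bash
python3 s.py
```

```text
t 7.825 pos [ 0.5963 -0.0681  0.1592] yang 69.96425438626959 F tool [ 2.3578  4.9301 -6.1612] M [ 1.0886 -0.0057 -0.0459] q6 -1.3790365574163157 w 0.4209094014596917 45.21230924874544 tilt [ 0.0013  0.0023 -1.    ]
```

Request:
step_arm(series=[0.0005,0.0015,0.0002,0.12,0.0005,0.0015,0.0004,0.24,0.0005,0.0015,0.0005,0.36,0.0005,0.0015,0.0006,0.48,0.0005,0.0015,0.0008,0.6,0.0005,0.0015,0.0009,0.7,0.0005,0.0015,0.001,0.785,0.0005,0.0015,0.001,0.785])

```text
time: 8.82
tool_pos: [0.5973, -0.0672, 0.1583]
tcp_rot: [1.685, 2.649, 0.004]
wrist_force: [2.9, 4.2, 5.0]
width: 0.416
grip_force: 45.1
```

```bash
python3 s.py
```

```text
t 8.825 pos [ 0.5973 -0.0672  0.1583] yang 25.074749591524956 F tool [ 2.5795  4.4218 -4.9547] M [ 0.7655 -0.6136 -0.0823] q6 -0.5928925393104808 w 0.4159436698084497 45.07365480065346 tilt [ 0.0033  0.0012 -1.    ]
```

Request:
step_arm(series=[0.0007,0.0012,0.0002,0.12,0.0007,0.0012,0.0004,0.24,0.0007,0.0012,0.0005,0.36,0.0007,0.0012,0.0006,0.48,0.0007,0.0012,0.0008,0.6,0.0007,0.0012,0.0009,0.7,0.0007,0.0012,0.001,0.785,0.0007,0.0012,0.001,0.785])

```text
time: 9.82
tool_pos: [0.5986, -0.0671, 0.1573]
tcp_rot: [2.568, 1.804, 0.005]
wrist_force: [4.6, 1.0, 1.8]
width: 0.417
grip_force: 45.0
```

```bash
python3 s.py
```

```text
t 9.825 pos [ 0.5986 -0.0671  0.1573] yang -19.834360354888883 F tool [ 2.5267  4.     -1.7703] M [ 0.2579 -0.8505 -0.0356] q6 0.19314556118088508 w 0.41701175923932304 44.974312372505665 tilt [ 0.0044 -0.0007 -1.    ]
```

Request:
step_arm(series=[0.0005,0.001,0.0002,0.12,0.0005,0.001,0.0004,0.24,0.0005,0.001,0.0005,0.36,0.0005,0.001,0.0006,0.48,0.0005,0.001,0.0008,0.6,0.0005,0.001,0.0009,0.7,0.0005,0.001,0.001,0.785,0.0005,0.001,0.001,0.785])

```text
time: 10.82
tool_pos: [0.5996, -0.0681, 0.1563]
tcp_rot: [3.063, 0.685, 0.006]
wrist_force: [4.8, -0.4, 2.9]
width: 0.419
grip_force: 45.0
```

```bash
python3 s.py
```

```text
t 10.825 pos [ 0.5996 -0.0681  0.1563] yang -64.80202967938148 F tool [ 4.1924  2.477  -2.9067] M [-0.297  -0.8039 -0.0167] q6 0.9786009295872491 w 0.41892829419038663 44.97124778106809 tilt [ 0.0042 -0.0025 -1.    ]
```

Request:
step_arm(series=[0.0009,0.0004,0.0002,0.12,0.0009,0.0004,0.0004,0.24,0.0009,0.0004,0.0005,0.36,0.0009,0.0004,0.0006,0.48,0.0009,0.0004,0.0006,0.5])

```text
time: 11.45
tool_pos: [0.5997, -0.0689, 0.1556]
tcp_rot: [3.136, -0.094, 0.004]
wrist_force: [3.2, -3.6, 3.5]
width: 0.415
grip_force: 45.4
```

```bash
python3 s.py
```

```text
t 11.45 pos [ 0.5997 -0.0689  0.1556] yang -93.4326888632957 F tool [ 3.4478  3.4141 -3.4839] M [-0.9808 -0.4823  0.0552] q6 1.4786049857048025 w 0.41548363416593553 45.43762793764472 tilt [ 0.0024 -0.0038 -1.    ]
```

Request:
step_arm(series=[0,0,0.0002,0.12,0,0,0.0004,0.24,0,0,0.0005,0.36,0,0,0.0006,0.48,0,0,0.0006,0.5])

```text
time: 12.08
tool_pos: [0.5994, -0.0697, 0.155]
tcp_rot: [3.015, -0.867, 0.005]
wrist_force: [1.7, -7.3, 3.9]
width: 0.42
grip_force: 45.5
```

```bash
python3 s.py
```

```text
t 12.075 pos [ 0.5994 -0.0697  0.155 ] yang -122.06867395054246 F tool [ 5.3147  5.273  -3.8476] M [-1.3025 -0.307   0.0527] q6 1.9784684775396895 w 0.42023918420549516 45.4627469368279 tilt [ 0.0017 -0.0051 -1.    ]
```

Request:
step_arm(series=[0.0012,0.0015,0.0001,0.1,0.0012,0.0015,0.0003,0.2,0.0012,0.0015,0.0004,0.3,0.0012,0.0015,0.0005,0.4,0.0012,0.0015,0.0005,0.4,0.0012,0.0015,0.0005,0.4])

```text
time: 12.82
tool_pos: [0.5989, -0.0703, 0.1544]
tcp_rot: [2.786, -1.448, 0.002]
wrist_force: [0.7, -4.6, 6.1]
width: 0.42
grip_force: 45.2
```

```bash
python3 s.py
```

```text
t 12.825 pos [ 0.5989 -0.0703  0.1544] yang -144.92439235902197 F tool [ 4.2167  2.0792 -6.0638] M [-0.6616 -0.012  -0.0307] q6 2.3741156356727817 w 0.4200018755758389 45.22030234336853 tilt [ 0.0001 -0.0027 -1.    ]
```

Request:
step_arm(series=[0,0,0,0,0,0,0,0,0,0,0,0], gripper=0.75)

```text
time: 13.2
tool_pos: [0.5981, -0.0683, 0.1529]
tcp_rot: [2.785, -1.452, -0.003]
wrist_force: [0.3, -0.4, 0.3]
width: 0.751
grip_force: 0.0
```

```bash
python3 s.py
```

```text
t 13.2 pos [ 0.5981 -0.0683  0.1529] yang -145.08245539643985 F tool [ 0.5021 -0.0224 -0.2965] M [ 0.0174  0.0274 -0.0036] q6 2.3769470043303045 w 0.7513942418698772 0.0 tilt [-0.0018  0.0004 -1.    ]
```

Request:
step_arm(series=[0,0,0,-0.18,0,0,0,-0.36,0,0,0,-0.54,0,0,0,-0.72,0,0,0,-0.9,0,0,0,-1.08,0,0,0,-1.26,0,0,0,-1.4])

```text
time: 14.2
tool_pos: [0.5985, -0.0684, 0.1534]
tcp_rot: [-3.064, -0.691, 0.001]
wrist_force: [0.0, -0.1, 0.1]
width: 0.745
grip_force: 0.0
```

Request:
step_arm(series=[0,0,0,-0.18,0,0,0,-0.36,0,0,0,-0.54,0,0,0,-0.72,0,0,0,-0.9,0,0,0,-1.08,0,0,0,-1.26,0,0,0,-1.4])

```text
time: 15.2
tool_pos: [0.5985, -0.0684, 0.1533]
tcp_rot: [-1.898, -2.502, 0.001]
wrist_force: [0.3, -0.0, -0.3]
width: 0.748
grip_force: 0.0
```

Request:
step_arm(series=[0,0,0,-0.18,0,0,0,-0.36,0,0,0,-0.54,0,0,0,-0.72,0,0,0,-0.9,0,0,0,-1.08,0,0,0,-1.26,0,0,0,-1.39])

```text
time: 16.2
tool_pos: [0.5985, -0.0683, 0.1533]
tcp_rot: [0.144, -3.137, -0.0]
wrist_force: [-0.6, -0.6, -0.0]
width: 0.749
grip_force: 0.0
```

Request:
step_arm(series=[0,0,0,0,0,0,0,0,0,0,0,0,0,0,0,0], gripper=0.3, newtons=25)

```text
time: 16.7
tool_pos: [0.5987, -0.0687, 0.1538]
tcp_rot: [0.134, -3.138, 0.0]
wrist_force: [-1.2, -1.2, 1.6]
width: 0.426
grip_force: 25.5
```

```bash
python3 s.py
```

```text
t 16.7 pos [ 0.5987 -0.0687  0.1538] yang 94.90637878517713 F tool [ 1.2853 -1.0951 -1.5898] M [-0.1753  0.1781  0.0178] q6 -1.8117420518463863 w 0.42582911467711454 25.48409638926387 tilt [-0.0004 -0.0001 -1.    ]
```

Request:
step_arm(series=[0,0,0,0,0,0,0,0,0,0,0.0001,0.1,0,0,0.0003,0.2,0,0,0.0004,0.3,0,0,0.0005,0.4,0,0,0.0005,0.4], newtons=50)

```text
time: 17.58
tool_pos: [0.5987, -0.0689, 0.1534]
tcp_rot: [-0.489, -3.103, 0.001]
wrist_force: [-1.8, -2.7, 2.4]
width: 0.415
grip_force: 49.8
```

```bash
python3 s.py
```

```text
t 17.575 pos [ 0.5987 -0.0689  0.1534] yang 72.07908500894487 F tool [ 0.9192 -3.1411 -2.403 ] M [-0.4138  0.5163  0.0355] q6 -1.4132757305829076 w 0.4153297019797777 49.82230329886079 tilt [-0.0003 -0.0006 -1.    ]
```

Request:
step_arm(series=[0,0,0.0001,0.1,0,0,0.0003,0.2,0,0,0.0004,0.3,0,0,0.0004,0.3])

```text
time: 18.08
tool_pos: [0.5986, -0.0691, 0.153]
tcp_rot: [-0.945, -2.996, 0.002]
wrist_force: [-3.4, -3.5, 3.7]
width: 0.415
grip_force: 49.9
```

```bash
python3 s.py
```

```text
t 18.075 pos [ 0.5986 -0.0691  0.153 ] yang 54.97704051209166 F tool [ 0.7904 -4.8558 -3.7093] M [-0.5476  0.646  -0.0259] q6 -1.1148446926900641 w 0.4149563498145453 49.90168249234557 tilt [-0.0006 -0.0008 -1.    ]
```

Request:
step_arm(series=[0,-0.001,0.0001,0.1,0,-0.001,0.0003,0.2,0,-0.001,0.0004,0.3,0,-0.001,0.0004,0.3])

```text
time: 18.58
tool_pos: [0.5985, -0.0693, 0.1527]
tcp_rot: [1.381, 2.821, 0.0]
wrist_force: [-2.6, -0.5, 3.1]
width: 0.416
grip_force: 49.9
```

```bash
python3 s.py
```

```text
t 18.575 pos [ 0.5985 -0.0693  0.1527] yang 37.835098105538 F tool [ 1.1728 -2.3583 -3.1106] M [-0.241   0.4431 -0.0945] q6 -0.8171895151356389 w 0.4164666634608112 49.88131184130907 tilt [ 0.0004  0.0002 -1.    ]
```

Request:
step_arm(series=[0,0,0.0001,0.1,0,0,0.0003,0.2,0,0,0.0004,0.3,0,0,0.0004,0.3])

```text
time: 19.08
tool_pos: [0.5982, -0.0694, 0.1523]
tcp_rot: [-1.787, -2.584, 0.0]
wrist_force: [-2.5, -2.4, 4.1]
width: 0.417
grip_force: 49.9
```

```bash
python3 s.py
```

```text
t 19.075 pos [ 0.5982 -0.0694  0.1523] yang 20.67275144252326 F tool [-1.3877 -3.2382 -4.1263] M [-0.1821  0.5929 -0.0355] q6 -0.5176566175791165 w 0.41746252345509494 49.948519226163626 tilt [-0.0001 -0.     -1.    ]
```

Request:
step_arm(series=[-0.0003,-0.0008,0.0001,0.1,-0.0003,-0.0008,0.0003,0.2,-0.0003,-0.0008,0.0004,0.3,-0.0003,-0.0008,0.0004,0.3])

```text
time: 19.58
tool_pos: [0.598, -0.0695, 0.1519]
tcp_rot: [2.153, 2.288, 0.002]
wrist_force: [-2.4, 0.0, 3.8]
width: 0.415
grip_force: 49.9
```

```bash
python3 s.py
```

```text
t 19.575 pos [ 0.598  -0.0695  0.1519] yang 3.4984543883121466 F tool [ 0.1873 -2.4149 -3.8512] M [0.0693 0.3134 0.0065] q6 -0.219003960698479 w 0.41549626791416566 49.92003411054611 tilt [ 0.0008  0.0007 -1.    ]
```

Request:
step_arm(series=[0,0,0.0001,0.1,0,0,0.0003,0.2,0,0,0.0004,0.3,0,0,0.0004,0.3])

```text
time: 20.08
tool_pos: [0.5978, -0.0695, 0.1515]
tcp_rot: [-2.47, -1.941, -0.001]
wrist_force: [-2.3, 0.5, 4.3]
width: 0.415
grip_force: 50.0
```

```bash
python3 s.py
```

```text
t 20.075 pos [ 0.5978 -0.0695  0.1515] yang -13.683101254229168 F tool [-0.013  -2.3172 -4.3112] M [ 0.1733  0.4448 -0.0462] q6 0.08085199770286705 w 0.4147941458449392 49.985353499650955 tilt [ 0.0004  0.0008 -1.    ]
```

Request:
step_arm(series=[0,-0.0006,0.0001,0.1,0,-0.0006,0.0003,0.2,0,-0.0006,0.0004,0.3,0,-0.0006,0.0004,0.3])

```text
time: 20.58
tool_pos: [0.5976, -0.0694, 0.1512]
tcp_rot: [2.733, 1.55, 0.002]
wrist_force: [-1.8, 0.7, 4.7]
width: 0.417
grip_force: 49.8
```

```bash
python3 s.py
```

```text
t 20.575 pos [ 0.5976 -0.0694  0.1512] yang -30.869525763014533 F tool [-0.3324 -1.9347 -4.7503] M [ 0.3643  0.2443 -0.0906] q6 0.38090411107219996 w 0.41662740298185186 49.79463793337345 tilt [ 0.0012  0.0007 -1.    ]
```

Request:
step_arm(series=[0,0,0.0001,0.1,0,0,0.0003,0.2,0,0,0.0004,0.3,0,0,0.0004,0.3])

```text
time: 21.08
tool_pos: [0.5975, -0.0693, 0.151]
tcp_rot: [-2.933, -1.124, -0.002]
wrist_force: [-2.0, 2.5, 5.4]
width: 0.417
grip_force: 50.4
```

```bash
python3 s.py
```

```text
t 21.075 pos [ 0.5975 -0.0693  0.151 ] yang -48.06671104894349 F tool [ 0.1812 -3.2355 -5.4139] M [0.3554 0.3503 0.0486] q6 0.6810732746534446 w 0.41690335468059886 50.41041176766157 tilt [ 0.0009  0.0008 -1.    ]
```

Request:
step_arm(series=[0,-0.0008,0.0001,0.08,0,-0.0008,0.0002,0.15,0,-0.0008,0.0002,0.15])

```text
time: 21.45
tool_pos: [0.5974, -0.0692, 0.1508]
tcp_rot: [3.009, 0.902, 0.003]
wrist_force: [-1.0, 1.0, 4.9]
width: 0.414
grip_force: 51.0
```

```bash
python3 s.py
```

```text
t 21.45 pos [ 0.5974 -0.0692  0.1508] yang -56.64057633226022 F tool [-0.3323 -1.3816 -4.9312] M [0.1515 0.1382 0.1289] q6 0.8316544969592167 w 0.41446631539727546 50.95763236284256 tilt [ 0.0019 -0.0001 -1.    ]
```

Request:
step_arm(series=[0,0,0.0001,0.08,0,0,0.0002,0.15,0,0,0.0002,0.15])

```text
time: 21.82
tool_pos: [0.5973, -0.069, 0.1507]
tcp_rot: [3.068, 0.674, 0.003]
wrist_force: [-1.2, 0.9, 5.4]
width: 0.417
grip_force: 51.3
```

```bash
python3 s.py
```

```text
t 21.825 pos [ 0.5973 -0.069   0.1507] yang -65.22690343647686 F tool [-0.7247 -1.3294 -5.4285] M [0.2402 0.1648 0.2079] q6 0.9815878607884504 w 0.41693557823274463 51.32341844961047 tilt [ 0.0018  0.     -1.    ]
```

Request:
step_arm(series=[0,0,0,0.05,0,0,0.0001,0.1])

```text
time: 22.08
tool_pos: [0.5973, -0.069, 0.1507]
tcp_rot: [3.098, 0.519, 0.003]
wrist_force: [-1.8, 0.9, 5.7]
width: 0.415
grip_force: 52.5
```

```bash
cat > m.py <<'E'
from h import *
L=[]
for i in range(6):
    s=monitor.read_state();L.append(s["torque"][2]);viewer.read_camera("scene")
print(np.round(L,3),np.mean(L),s["q"][5],s["tool_pos"],s["wrist_force"])
E
python3 m.py
```

```text
[0.306 0.289 0.255 0.242 0.282 0.251] 0.27090958284371874 1.0810003620685116 [ 0.5972676  -0.06899695  0.15063074] [-1.36570812  1.38998004  6.296603  ]
```

Request:
step_arm(series=[0,0,0,0.03,0,0,0,0.06])

```text
time: 22.62
tool_pos: [0.5973, -0.0689, 0.1506]
tcp_rot: [3.112, 0.427, 0.003]
wrist_force: [-1.2, 1.1, 5.7]
width: 0.413
grip_force: 52.6
```

```bash
python3 m.py
```

```text
[0.344 0.384 0.261 0.326 0.287 0.342] 0.32402282712448455 1.1408609045026215 [ 0.59725753 -0.06897011  0.15054604] [-1.77217544  2.35577847  5.77760189]
```

Request:
step_arm(series=[0,0,0,0,0,0,0,0,0,0,0,0,0,0,0,0], gripper=0.85)

```text
time: 23.42
tool_pos: [0.5964, -0.0693, 0.1497]
tcp_rot: [-3.113, -0.42, 0.0]
wrist_force: [0.5, 0.6, -0.0]
width: 0.852
grip_force: 0.0
```

Request:
step_arm(series=[0,0,-0.02,0,0,0,-0.05,0,0,0,-0.09,0,0,0,-0.13,0,-0.04,0,-0.15,0,-0.08,0,-0.15,0,-0.08,0,-0.15,0])

```text
time: 24.3
tool_pos: [0.5182, -0.0909, 0.3026]
tcp_rot: [3.112, 0.417, 0.005]
wrist_force: [0.4, 0.3, 0.5]
width: 0.846
grip_force: 0.0
```

```bash
python3 s.py; python3 - <<'E'
from h import *
p=viewer.read_camera("scene");x,y=253,168
a=cv2.resize(p["image"][y-32:y+32,x-32:x+32,::-1],(400,400),interpolation=cv2.INTER_CUBIC)
p=viewer.read_camera("top");x,y=296,168
b=cv2.resize(p["image"][y-25:y+25,x-25:x+25,::-1],(400,400),interpolation=cv2.INTER_CUBIC)
cv2.imwrite("pics/z.png",np.hstack([a,b]))
E
```

```text
t 24.3 pos [ 0.5182 -0.0909  0.3026] yang -74.7219392972413 F tool [ 0.4469 -0.1682 -0.4531] M [ 0.0365 -0.0052  0.067 ] q6 1.0833011975646734 w 0.8461581634752323 0.0 tilt [ 0.0031 -0.001  -1.    ]
```

View pics/z.png

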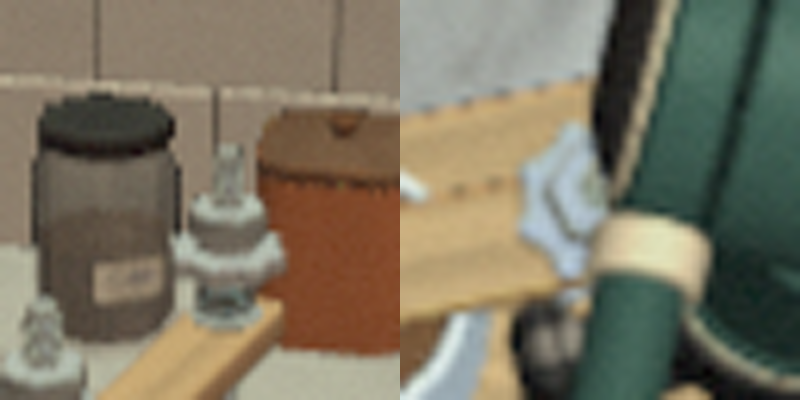

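The picture shows the nut (228, 215 in the left crop) sitting on the wheel. The wheel's lobes look unchanged, and the hand is clear.

```bash
python3 -c "
from workcell import job
print(job.finish_job())"
```

```text
the job is handed in; nothing more can be done
None
```

The lock nut on the open post is run down and tightened against its wheel at about 0.32 N m (the wheel slips at about 0.45); in the last picture the wheel looked unturned, the hand was clear, and I handed the job in at about 24 s with no verdict returned.

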